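# Load the soup cartridge, release the child lock and press start

### The arm

A 6-joint arm with a two-finger parallel gripper is mounted at the origin on the work surface. World frame = base frame: x ahead of the robot, y to its left, z up, the work surface at z = 0. Lengths are in m, angles in rad, forces in N, time in s.
With the tool pointing down it reaches from about 0.35 to 0.85 m from the base axis. Payload 8.1 kg.
Tool frame: the origin (TCP) lies on the centre line of the jaws, within the pads' length; the fingertips stand 19 mm ahead of it and the grasp point (between the pads) is the TCP; z points along the fingers, y is the direction in which the jaws open and shut (so a half turn about z gives the same grasp; the last joint's range is limited). The gripper opens to 93 mm and grips with 3 to 60 N. Pads are 15 mm wide; open, the fingers measure 128 mm over their backs; the gripper's body (75 mm by 188 mm) begins 65 mm behind the grasp point.
Start: joints at [1.037, 0.13, 1.488, -0, 1.523, -0.085], TCP at [0.26, 0.541, 0.238] pointing down, gripper open.
Joint ranges: [-2.96, 2.96], [-0.89, 2.26], [0.02, 2.5], [-1.34, 4.48], [0, 2.73], [-2.66, 2.66]. Speed limits (rad/s): [2.39, 2.39, 2.79, 3.14, 3.14, 3.14].

### API

Orientations are given as a rotation vector (axis times angle).
In Python, from plant import robot gives the robot as it stands.
- The arm moves only by the shell command python3 -m inch 'ROWS' [FORCE]. ROWS is JSON, a list that holds one entry, the list of rows, each a list of 7 numbers: the shift along the tool's x, y, z in cm, then the turn, a rotation vector about the tool's x, y, z in degrees, then the gripper command: -1 is fully open, 1 is shut, values between are in proportion. A call has 1 to 5 rows; each row shifts and turns the commanded pose from where the row before left it, along the tool's axes as they then stand; what a row does not reach is not made up. A row lasts 1/10 s, in which the tool goes at most 50 mm and 8.59 degrees, less where a joint would pass 70% of its speed; a pose out of reach is approached as far as the arm can. A call with a gripper value outside its range is refused whole. The fingers move at their own pace and stop on an object; FORCE is the grip in N (left out, the last holds). Time passes only in rows, so rows that do not move let the fingers close. It gives the time, the measured TCP pose, the force and the opening at its end, in the units of the state.
- robot.read_state(): the state, without advancing time (a new reading comes with each control period).
- robot.read_camera(name): name is "side" or "top" or "wrist"; returns a dict with "image" (480x640x3 uint8, blue, green, red), "K" (3x3 intrinsics, pixels), "R" (3x3) and "t" (3): a world point X has camera coordinates R X + t; the wrist camera has in their place "tool_from_camera" (4x4, takes a point from camera to tool coordinates, whose origin is the TCP and whose axes are the flange's). Camera axes: x right, y down, z forward; pixel columns grow to the right and rows downward; lengths in m; the calibration is good to about 2 mm. A picture is of the moment at which its call begins: read the wrist's pose just before it. There is no depth.
- robot.close_job(): hands the job in, once; it reports no verdict.
The state is a dict: "t": time; "q": joint angles; "dq": joint speeds; "joint_torque": joint torques, N m; "tool_pos": TCP position; "orientation": TCP orientation; "force": force on the tool from outside, world axes, zero at the start; "wrist_torque": the same for the moment, N m; "opening": finger opening in m.
Only numpy, scipy, OpenCV 4.12 (cv2) and the standard library are available. Lean on these libraries where they do the work, as an engineer would, in place of code of your own. Each camera call takes 0.05 s, during which the arm holds its last target. There are 200 camera calls.

### The job

Get the welcome-soup machine going: first press the yellow cartridge into the recess in the machine's front deck until its body is flush with the deck and let go of it, then slide the red child-lock tab all the way aside, away from the spout, then press the blue start button under it fully down for about half a second and let it come back up. Leave the tab open, and do not disturb the green cartridge or the paper cup under the spout.

Things in the scene. Friction and masses are not known exactly. Their poses are not given: they have to be found in the camera images.
- machine: White soup machine, fixed; place and yaw vary. Origin on the table under it, z up, +x from its front to its back. Front deck: flat, 60 mm high, x -150 to -45 mm, y within 90 mm. Behind it a panel with tab and button rises at 35 degrees from (x -45, z 60) to (x 40, z 120 mm); its outward normal is (-0.574, 0, 0.819). Behind that stands the tower.
- tower_foot (a point): Middle of the line where the panel meets the tower's upright front face, 120 mm above the table; axes as the machine's. The tower reaches 90 mm back, 90 mm to each side (its handle to y = 121 mm), 280 mm high. The button's centre is only 18 mm in front of that face, so a tool pointing straight down does not fit: tilt it about 35 degrees, square to the panel.
- spout (a point): Mouth of the spout on the tower's -y side, 142 mm above the table; arm 30 mm thick above it up to z = 200 mm. Under it a drip tray 100 x 100 mm, 12 mm high, with the cup.
- recess (a point): Centre of the flat floor of the recess in the deck, at machine x -95, y 0, z 26 mm; axes as the machine's. The recess is 34 mm deep, 60 mm along x by 84 mm along y, with a 3 mm chamfer round its mouth.
- yellow_cartridge: Yellow cartridge, loose, about 0.13 kg, upright. Origin: centre of its underside. Body 56 (x) by 80 (y) by 34 mm high, lowest 4 mm set in by 3 mm. A black grip rib stands on top, centred: 12 mm thick (x), 50 mm (y), z 34 to 60 mm. Fits the recess either way round, x along the machine's x, 2 mm play each side; fully down its body is flush with the deck and the rib stands out.
- green_cartridge: Green cartridge of the same shape, a bystander: leave it alone. It and the yellow one may have swapped places.
- cup: Paper-white cup, 68 mm across, 75 mm high, standing on the drip tray, a bystander: leave it alone. Origin: centre of its underside.
- tab (a joint): Travel of the red child-lock tab along its rails to the machine's +y, level and away from the spout, in m: near 0 it covers the button, 0.055 is fully aside (end stop). It slides with about 2 N of friction and stays where it is left.
- tab_fin (a point): Centre of the top of the red tab's fin; moves with the tab. z is the panel's outward normal, y the way the tab opens (machine +y), x up the slope. The fin, 10 mm thick (y), 26 mm long (x), 18 mm tall, can be pinched or pushed; it stands mid on a plate 40 (x) by 42 mm (y) whose upper face is 12 mm above the panel.
- button (a joint): Travel of the blue start button into the panel, in m: 0 is up, 0.005 fully down. It springs back; about 5 N holds it fully down.
- button_top (a point): Centre of the top of the blue button, 26 mm across, standing 7.5 mm above the panel, hidden by the tab while that is closed. Axes as tab_fin; it is pressed along -z. Two steel rails, 4 mm wide and 8 mm high, run along y, 21 mm up-slope and 21 mm down-slope of it.

How it is judged:
On the way, in this order (a step that is already met when the one before it is completed fails the run):
1. the yellow cartridge sits flush in the recess and is let go (horizontal distance between yellow_cartridge and recess below 0.006 m and z of yellow_cartridge in the frame of recess below 0.0025 m and angle between yellow_cartridge's own z axis and vertical below 0.05 rad and contact force between yellow_cartridge and the fingers below 0.2 N), for 0.2 s.
2. the red tab is slid aside (value of joint tab above 0.048 m and horizontal distance between yellow_cartridge and recess below 0.006 m and z of yellow_cartridge in the frame of recess below 0.0025 m and angle between yellow_cartridge's own z axis and vertical below 0.05 rad), for 0.1 s.
3. the blue button is pressed down and held a moment, with the tab aside and the cartridge seated (value of joint button above 0.0038 m and value of joint tab above 0.045 m and horizontal distance between yellow_cartridge and recess below 0.006 m and z of yellow_cartridge in the frame of recess below 0.0025 m and angle between yellow_cartridge's own z axis and vertical below 0.05 rad), for 0.2 s.
At the end, for the whole second after the job is handed in: The yellow cartridge rests in the recess, within 6 mm of its centre, no more than 2.5 mm proud and level within 3 degrees; the red tab is open by at least 45 of its 55 mm; the blue button is back up (within 1 mm); the green cartridge and the cup stand upright within 15 mm of where they were (horizontal distance between yellow_cartridge and recess below 0.006 m and z of yellow_cartridge in the frame of recess below 0.0025 m and angle between yellow_cartridge's own z axis and vertical below 0.05 rad and value of joint tab above 0.045 m and value of joint button below 0.001 m and linear speed of yellow_cartridge below 0.02 m/s and distance of each of green_cartridge, cup from where it was at the start of the episode below 0.015 m and angle between each of green_cartridge, cup's own z axis and vertical below 0.1 rad); the robot touches nothing.
It fails at once if the green cartridge is disturbed (moved 15 mm or tipped) (distance of green_cartridge from where it was at the start of the episode above 0.015 m or angle between green_cartridge's own z axis and vertical above 0.25 rad).
It fails at once if the cup is disturbed (moved 15 mm or tipped) (distance of cup from where it was at the start of the episode above 0.015 m or angle between cup's own z axis and vertical above 0.25 rad).
It also fails if it takes over 61 s, if anything falls off the work surface, if the arm or the gripper's body presses on something with over 40 N, if the wrist force passes 120 N, or if a joint passes its speed limit or range.

## Working session

There is one attempt and no reset: what is moved stays moved. The work goes in short steps, Python scripts to look and compute and a shell command to move; the robot and the scene stay as the last step left them, time stands still between calls to the robot, and variables do not carry over. Pictures are saved under pics/ and viewed, about 8 in all and at most 12, crops included, and the job is handed in when it is done.

```bash
ls; mkdir -p pics
cat > h.py <<'E'
import numpy as np, cv2
from plant import robot
from scipy.spatial.transform import Rotation as Ro
def state():
    s=robot.read_state(); return s,np.array(s['tool_pos']),Ro.from_rotvec(s['orientation']).as_matrix()
def cam(n):
    s,p,R=state(); c=robot.read_camera(n); K=np.array(c['K'])
    if n=='wrist':
        T=np.array(c['tool_from_camera']); Rw=R@T[:3,:3]; o=p+R@T[:3,3]
    else:
        Rw=np.array(c['R']).T; o=-Rw@np.array(c['t'])
    return c['image'],K,Rw,o
def ray(c,uv):
    _,K,Rw,o=c; d=Rw@np.linalg.inv(K)@np.array([uv[0],uv[1],1.]); return o,d/np.linalg.norm(d)
def onz(c,uv,z):
    o,d=ray(c,uv); return o+d*(z-o[2])/d[2]
def proj(c,X):
    _,K,Rw,o=c; x=K@(Rw.T@(np.array(X)-o)); return x[:2]/x[2]
def tri(c1,u1,c2,u2):
    o1,d1=ray(c1,u1);o2,d2=ray(c2,u2)
    A=np.stack([d1,-d2],1); s=np.linalg.lstsq(A,o2-o1,rcond=None)[0]
    a,b=o1+s[0]*d1,o2+s[1]*d2; return (a+b)/2,np.linalg.norm(a-b)
def blobs(im,col,amin=60):
    h=cv2.cvtColor(im,cv2.COLOR_BGR2HSV)
    H,S,V=h[...,0].astype(int),h[...,1],h[...,2]
    r={'yellow':(20,35),'green':(45,85),'blue':(95,130),'red':(-8,8)}[col]
    H=np.where(H>170,H-180,H) if col=='red' else H
    m=((H>=r[0])&(H<=r[1])&(S>110)&(V>50)).astype(np.uint8)
    cs,_=cv2.findContours(m,cv2.RETR_EXTERNAL,cv2.CHAIN_APPROX_NONE)
    return [c for c in sorted(cs,key=cv2.contourArea,reverse=True) if cv2.contourArea(c)>amin]
E
python3 - <<'E'
from h import *
for n in ['top','side']:
    c=cam(n); cv2.imwrite(f'pics/{n}0.png',c[0]); print(n,c[3],c[1][0,0])
    for k in ['yellow','green','red','blue']:
        for b in blobs(c[0],k)[:3]: print(k,cv2.contourArea(b),cv2.minAreaRect(b))
print(state())
E
```

```text
pics
top [0.50569601 0.01043758 0.99160709] 461.07078837896466
yellow 1043.5 ((458.1575012207031, 228.66281127929688), (27.177427291870117, 40.93442153930664), 67.7509765625)
green 96.5 ((428.9500427246094, 290.3500061035156), (26.56313133239746, 38.89601135253906), 71.56505584716797)
red 386.5 ((255.78045654296875, 233.4756317138672), (22.332847595214844, 20.927284240722656), 51.34019470214844)
side [ 0.85899733 -0.3322359   0.87085223] 520.8892167247803
yellow 2061.0 ((207.31153869628906, 408.11273193359375), (39.11195373535156, 56.761356353759766), 29.357751846313477)
green 1299.5 ((190.44862365722656, 324.36932373046875), (30.267322540283203, 50.71338653564453), 36.52885055541992)
red 489.0 ((383.2943115234375, 218.0863037109375), (23.880321502685547, 22.483421325683594), 3.814074993133545)
blue 875.5 ((422.0, 15.0), (30.0, 60.0), 90.0)
({'t': 0.1, 'q': array([ 1.03654657e+00,  1.31057694e-01,  1.48915376e+00,  3.72584680e-06,
        1.52296690e+00, -8.53724612e-02]), 'dq': array([ 3.89864198e-04, -2.31297198e-03, -9.71397251e-04, -6.49511920e-04,
       -2.98547217e-05,  7.35534702e-04]), 'joint_torque': array([ 1.19343207e-03, -5.61332595e+01, -4.93098986e+01,  7.70857232e-02,
        2.91193917e-02, -9.08399466e-05]), 'tool_pos': array([0.26010062, 0.5401799 , 0.23671812]), 'orientation': array([-6.99081803e-01, -3.06232327e+00,  2.37008125e-03]), 'force': array([-0.87265291,  0.16473555, -0.47815236]), 'wrist_torque': array([-0.01889762, -0.00951245, -0.02889129]), 'opening': 0.09297881643931094}, array([0.26010062, 0.5401799 , 0.23671812]), array([[-9.00934738e-01,  4.33953847e-01, -8.10635280e-04],
       [ 4.33954582e-01,  9.00933718e-01, -1.36284082e-03],
       [ 1.38918641e-04, -1.57960953e-03, -9.99998743e-01]]))
```

View pics/top0.png

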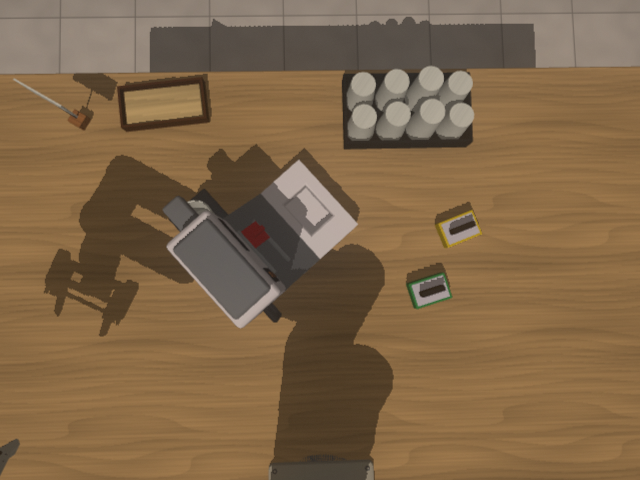

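View pics/side0.png

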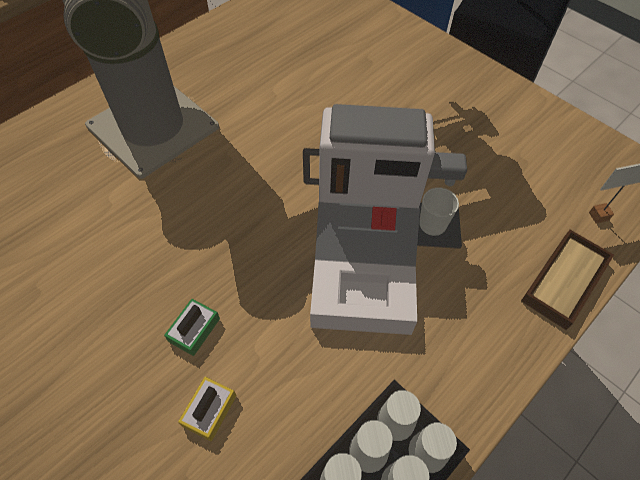

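Top view: machine left (deck corners near (298,160), (357,222); recess about (310,208); red tab (256,233)); yellow cartridge at (459,228), green at (430,290). Spout and cup are upper left, so the tab opens toward the lower right.

Run:
```python
from h import *
t=cam('top');s=cam('side')
for k in [(298,160),(357,222),(310,208)]: print(k,onz(t,k,.06))
b=blobs(t[0],'yellow')[0]; r=cv2.minAreaRect(b); print(r,onz(t,r[0],.03),[onz(t,p,.034)[:2] for p in cv2.boxPoints(r)])
b=blobs(t[0],'red')[0]; r=cv2.minAreaRect(b); print('red',onz(t,r[0],.11))
c=robot.read_camera('wrist'); print(c['tool_from_camera'],c['K'])
im=cv2.resize(t[0][140:330,150:370],None,fx=3,fy=3,interpolation=cv2.INTER_CUBIC); cv2.imwrite('pics/tc.png',im)
```

```text
(298, 160) [0.73212096 0.03101899 0.06      ]
(357, 222) [ 0.60228347 -0.08637394  0.06      ]
(310, 208) [0.63281906 0.00859198 0.06      ]
((458.1896667480469, 228.72410583496094), (27.11151885986328, 41.03866958618164), 68.19859313964844) [ 0.58679678 -0.30305466  0.03      ] [array([ 0.59797393, -0.25121953]), array([ 0.62859111, -0.33333711]), array([ 0.57492988, -0.35234772]), array([ 0.5446314 , -0.27039179])]
red [0.57900619 0.11332697 0.11      ]
[[ 3.41573006e-04 -9.63132182e-01 -2.69028405e-01  7.54012178e-02]
 [ 9.99999882e-01  4.22065903e-04 -2.41358485e-04  1.10839928e-03]
 [ 3.46007842e-04 -2.69028291e-01  9.63132213e-01 -1.46502280e-01]
 [ 0.00000000e+00  0.00000000e+00  0.00000000e+00  1.00000000e+00]] [[336.67412806   0.         321.62703379]
 [  0.         336.67412806 237.23267245]
 [  0.           0.           1.        ]]
```

View pics/tc.png

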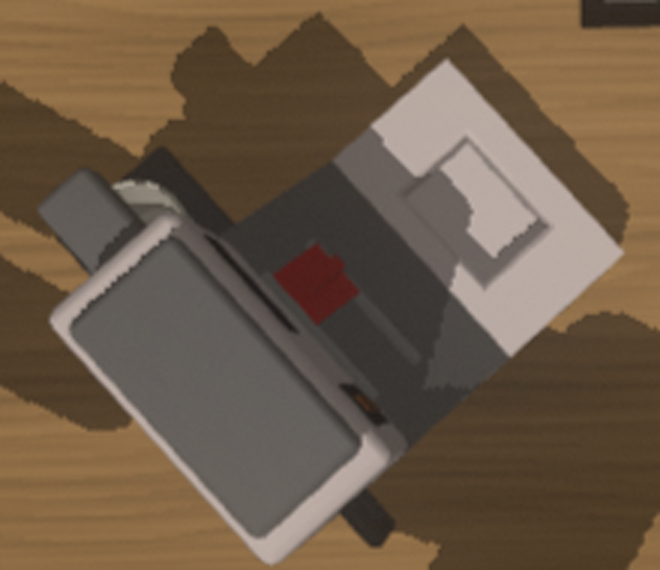

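```bash
python3 -m inch '[[[0,0,-5,0,0,0,-1],[0,0,-5,0,0,0,-1],[0,0,-5,0,0,0,-1],[0,0,-5,0,0,0,-1],[0,0,-1,0,0,0,-1]]]' && python3 -m inch '[[[-4.4,-2.3,0,0,0,0,-1],[-4.4,-2.3,0,0,0,0,-1],[-4.4,-2.3,0,0,0,0,-1],[-4.4,-2.3,0,0,0,0,-1],[-4.4,-2.3,0,0,0,0,-1]]]' && python3 -m inch '[[[-4.4,-2.3,0,0,0,0,-1],[-4.4,-2.3,0,0,0,0,-1],[-4.4,-2.3,0,0,0,0,-1],[-4.4,-2.3,0,0,0,0,-1],[-4.4,-2.3,0,0,0,0,-1]]]' && python3 -m inch '[[[-4.4,-2.3,0,0,0,0,-1],[-4.4,-2.3,0,0,0,0,-1],[0,0,0,0,0,0,-1],[0,0,0,0,0,0,-1],[0,0,0,0,0,0,-1]]]'
python3 - <<'E'
from h import *
c=cam('wrist'); cv2.imwrite('pics/w1.png',c[0]); np.savez('w1.npz',im=c[0],K=c[1],R=c[2],o=c[3]); print(state()[1],c[3])
E
```

```text
t: 0.75
tool_pos: [0.2607, 0.5414, 0.4556]
orientation: [0.698, 3.06, 0.016]
force: [1.0, 0.2, 1.2]
opening: 0.0926
t: 1.25
tool_pos: [0.4093, 0.3398, 0.447]
orientation: [-0.698, -3.063, 0.001]
force: [0.8, 0.7, -0.0]
opening: 0.0931
t: 1.75
tool_pos: [0.5577, 0.1406, 0.447]
orientation: [-0.699, -3.062, 0.0]
force: [0.4, -0.8, 0.2]
opening: 0.0931
t: 2.25
tool_pos: [0.616, 0.0635, 0.4474]
orientation: [-0.698, -3.063, -0.0]
force: [-0.3, 0.2, 0.9]
opening: 0.0928
[0.61579369 0.06397402 0.44788289] [0.54854268 0.09714698 0.5939793 ]
```

View pics/w1.png

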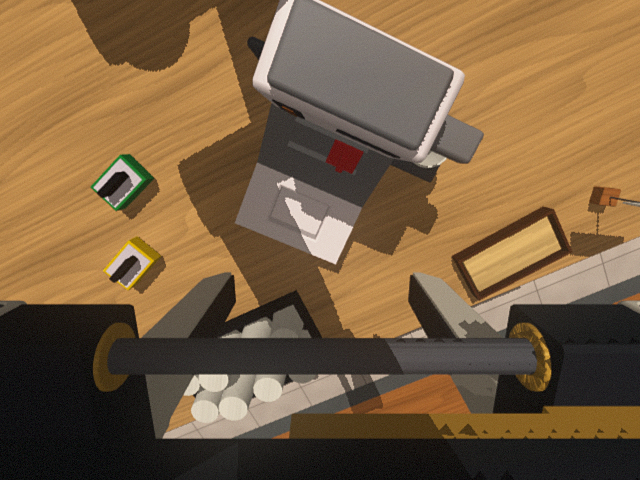

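```bash
cat > fit.py <<'E'
from h import *
z=np.load('w1.npz'); w=(z['im'],z['K'],z['R'],z['o']); t=cam('top'); s=cam('side')
M=np.array([[-150,-90],[-150,90],[-45,90],[-45,-90]])/1e3
P={'w':(w,[(337,265),(236,222),(261,163),(362,205)]),'t':(t,[(299,160),(357.3,224.3),(320.3,258.7),(273.3,182.7)]),'s':(s,[(417,321),(312,318),(315,261),(416,267)])}
def rig(A,B):
    a,b=A-A.mean(0),B-B.mean(0); th=np.arctan2((a[:,0]*b[:,1]-a[:,1]*b[:,0]).sum(),(a*b).sum())
    R=np.array([[np.cos(th),-np.sin(th)],[np.sin(th),np.cos(th)]]); T=B.mean(0)-R@A.mean(0)
    return th,R,T,np.linalg.norm(A@R.T+T-B,axis=1)
for k,(c,uv) in P.items():
    g=cv2.cvtColor(c[0],cv2.COLOR_BGR2GRAY); q=cv2.cornerSubPix(g,np.array(uv,np.float32).reshape(-1,1,2),(4,4),(-1,-1),(3,50,.01)).reshape(-1,2)
    for nm,Q in(('raw',np.array(uv)),('sub',q)):
        th,R,T,e=rig(M,np.array([onz(c,p,.06)[:2] for p in Q])); print(k,nm,np.degrees(th).round(2),T.round(4),'recess',(T+R@[-.095,0]).round(4),(e*1e3).round(1))
    print(q.tolist())
W=cv2.resize(w[0][130:280,220:380],None,fx=5,fy=5,interpolation=cv2.INTER_CUBIC)
cv2.imwrite('pics/wc.png',W)
for k,c in (('w',w),('t',t),('s',s)):
    for col in ('red',):
        r=cv2.minAreaRect(blobs(c[0],col)[0]); print(k,col,r)
E
python3 fit.py
```

```text
w raw 130.99 [0.5694 0.0903] recess [0.6317 0.0186] [2.3 0.7 3.9 4.7]
w sub 130.43 [0.57  0.089] recess [0.6316 0.0167] [1.  1.5 4.7 3. ]
[[335.0794982910156, 264.18084716796875], [234.1884765625, 222.72935485839844], [261.0, 163.0], [361.3783264160156, 207.00119018554688]]
t raw 126.79 [0.5779 0.0816] recess [0.6348 0.0056] [15.6  5.8  3.8 19.6]
t sub 126.34 [0.5808 0.0832] recess [0.6371 0.0066] [16.7  4.1  6.7 19. ]
[[299.0, 160.0], [357.60015869140625, 223.4591064453125], [320.29998779296875, 258.70001220703125], [270.8357238769531, 179.10076904296875]]
s raw 132.26 [0.5703 0.0832] recess [0.6342 0.0128] [2.9 3.1 2.1 0.8]
s sub 132.12 [0.5691 0.0837] recess [0.6328 0.0132] [2.5 4.8 4.1 0.1]
[[416.61712646484375, 321.0686950683594], [312.0, 318.0], [314.5285339355469, 259.27886962890625], [415.2392272949219, 266.2315368652344]]
w red ((342.800048828125, 157.89999389648438), (30.857736587524414, 29.516096115112305), 26.56505012512207)
t red ((255.760009765625, 233.68002319335938), (22.0, 21.200000762939453), 53.13010025024414)
s red ((383.2611083984375, 218.08409118652344), (23.946840286254883, 22.483421325683594), 3.814074993133545)
```

View pics/wc.png

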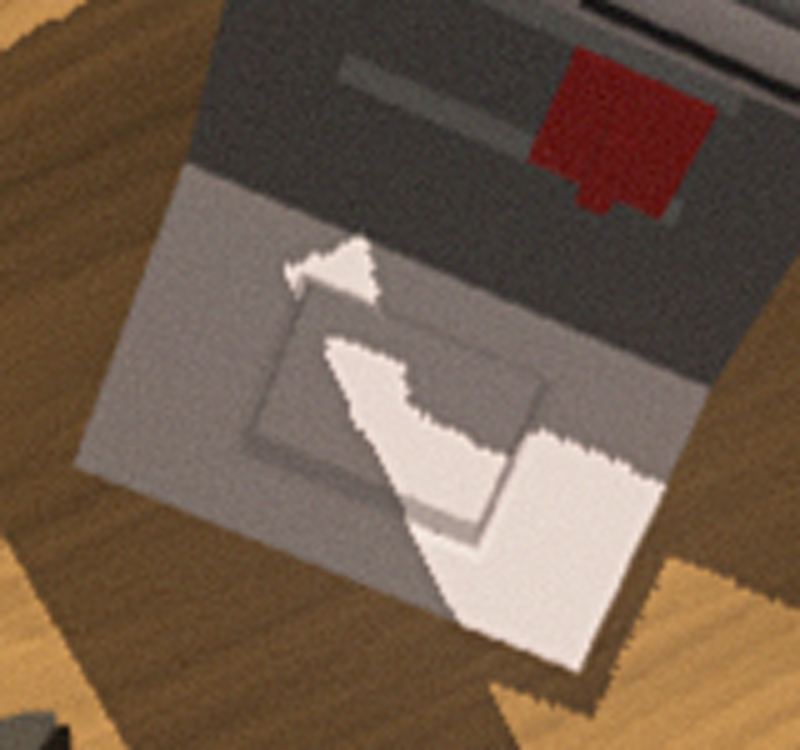

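Clear deck corners in this wrist view: front (336,264), (235.2,222.6), rear (257.4,163), (361.8,207). Refit, and measure the tab.

```bash
sed -i "s/(337,265),(236,222),(261,163),(362,205)/(335.6,263.6),(234.8,222.2),(257.0,162.6),(361.4,206.6)/; s/(320.3,258.7),(273.3,182.7)/(320.3,258.7),(262.3,195)/" fit.py
cat >> fit.py <<'E'
u={}
for k,c in (('w',w),('t',t),('s',s)):
    m=cv2.moments(blobs(c[0],'red')[0]); u[k]=(m['m10']/m['m00'],m['m01']/m['m00'])
for a,b,ca,cb in (('w','s',w,s),('t','s',t,s),('w','t',w,t)): print('red',a,b,tri(ca,u[a],cb,u[b]))
for p in ((457.9,228.7),):print('yel',onz(t,p,.034))
print('panel corner edges', [onz(w,p,.06) for p in P['w'][1]])
E
python3 fit.py
```

```text
w raw 131.24 [0.5678 0.0875] recess [0.6304 0.0161] [0.2 1.  1.2 1.1]
w sub 131.02 [0.5681 0.0871] recess [0.6305 0.0154] [0.6 0.3 0.4 0.7]
[[335.0780334472656, 264.1804504394531], [234.18907165527344, 222.72984313964844], [256.7178649902344, 161.801513671875], [361.3782958984375, 207.00108337402344]]
t raw 131.25 [0.5658 0.0826] recess [0.6284 0.0111] [0.3 2.8 1.7 3.7]
t sub 131.48 [0.5659 0.0821] recess [0.6288 0.0109] [0.7 2.6 1.6 3.6]
[[299.0, 160.0], [357.6335754394531, 223.54428100585938], [320.29998779296875, 258.70001220703125], [262.29998779296875, 195.0]]
s raw 132.26 [0.5703 0.0832] recess [0.6342 0.0128] [2.9 3.1 2.1 0.8]
s sub 132.09 [0.5692 0.0838] recess [0.6329 0.0133] [2.5 4.8 4.1 0.1]
[[416.5877685546875, 321.0907287597656], [312.0, 318.0], [314.6013488769531, 259.2739562988281], [415.2569885253906, 266.2591552734375]]
w red ((342.800048828125, 157.89999389648438), (30.857736587524414, 29.516096115112305), 26.56505012512207)
t red ((255.760009765625, 233.68002319335938), (22.0, 21.200000762939453), 53.13010025024414)
s red ((383.3345031738281, 217.98622131347656), (23.917098999023438, 22.339237213134766), 4.763641834259033)
red w s (array([0.57742995, 0.11666433, 0.11350928]), np.float64(0.0005981442342839826))
red t s (array([0.57807754, 0.11379205, 0.11711371]), np.float64(0.0014072433838977498))
red w t (array([0.5804199 , 0.1182357 , 0.07630905]), np.float64(0.0010350879064393995))
yel [ 0.58652293 -0.30113938  0.034     ]
panel corner edges [array([0.73437801, 0.03384267, 0.06      ]), array([ 0.59864063, -0.08369981,  0.06      ]), array([ 0.53096957, -0.00571071,  0.06      ]), array([0.66429099, 0.11227605, 0.06      ])]
```

```bash
python3 -m inch '[[[0,0,0,0,0,7.3,-1],[0,0,0,0,0,7.3,-1],[0,0,0,0,0,7.3,-1],[0,0,0,0,0,7.3,-1],[0,0,0,0,0,7.3,-1]]]' >/dev/null&& python3 -m inch '[[[0,0,0,0,0,7.3,-1],[-4.15,-1.94,0,0,0,0,-1],[-4.15,-1.94,0,0,0,0,-1],[-4.15,-1.94,0,0,0,0,-1],[-4.15,-1.94,0,0,0,0,-1]]]' && python3 -m inch '[[[-4.15,-1.94,0,0,0,0,-1],[-4.15,-1.94,0,0,0,0,-1],[-4.15,-1.94,0,0,0,0,-1],[-4.15,-1.94,0,0,0,0,-1],[0,0,4.8,0,0,0,-1]]]' && python3 -m inch '[[[0,0,4.8,0,0,0,-1],[0,0,4.8,0,0,0,-1],[0,0,4.8,0,0,0,-1],[0,0,4.8,0,0,0,-1],[0,0,0,0,0,0,-0.2]]]'&& python3 -m inch '[[[0,0,0,0,0,0,-0.2],[0,0,0,0,0,0,-0.2],[0,0,0,0,0,0,-0.2]]]'
python3 - <<'E'
from h import *
c=cam('wrist'); cv2.imwrite('pics/w2.png',c[0]); np.savez('w2.npz',im=c[0],K=c[1],R=c[2],o=c[3]); print(state()[1:],c[3])
for b in blobs(c[0],'yellow')[:2]: 
  r=cv2.minAreaRect(b); print(r,cv2.contourArea(b))
E
```

```text
t: 3.5
tool_pos: [0.6012, -0.1206, 0.4481]
orientation: [1.788, 2.582, 0.0]
force: [-0.3, 0.2, -0.5]
opening: 0.093
t: 4.0
tool_pos: [0.5882, -0.3092, 0.4076]
orientation: [1.789, 2.564, -0.002]
force: [1.9, -0.0, 1.0]
opening: 0.093
t: 4.5
tool_pos: [0.583, -0.2992, 0.1985]
orientation: [-1.782, -2.57, 0.001]
force: [-1.3, 0.5, -0.9]
opening: 0.0887
t: 4.8
tool_pos: [0.589, -0.3035, 0.2122]
orientation: [1.787, 2.576, 0.001]
force: [1.3, 0.1, -0.2]
opening: 0.0655
(array([ 0.58872026, -0.30337654,  0.21156716]), array([[-0.35008343,  0.93670579,  0.00488349],
       [ 0.93670745,  0.35009989, -0.00303713],
       [-0.0045546 ,  0.00351115, -0.99998346]])) [ 0.56173708 -0.23180249  0.35828814]
((319.5, 217.5), (81.0, 57.0), 90.0) 4456.5
```

View pics/w2.png

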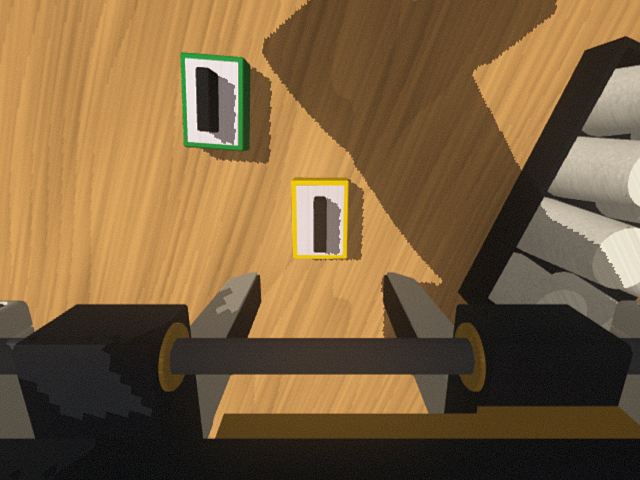

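Yellow cartridge is centred near (320,218), nearly aligned with the jaws; its rib is dark at (320,224). Green is at (213,102).

Run:
```python
from h import *
c=cam('wrist'); im=c[0]; h=cv2.cvtColor(im,cv2.COLOR_BGR2HSV)
roi=np.zeros(im.shape[:2],np.uint8); roi[170:270,285:356]=1
m=((h[...,0]>=20)&(h[...,0]<=35)&(h[...,1]>110)).astype(np.uint8)*roi
cs,hi=cv2.findContours(m,cv2.RETR_CCOMP,cv2.CHAIN_APPROX_NONE)
hole=max([k for k,q in zip(cs,hi[0]) if q[3]>=0],key=cv2.contourArea); r=cv2.minAreaRect(hole);print(r)
P=[onz(c,p,.034)[:2] for p in cv2.boxPoints(r)]; ctr=np.mean(P,0); print('ctr',ctr)
for i in range(4):
    d=P[(i+1)%4]-P[i]; print(np.linalg.norm(d),np.degrees(np.arctan2(d[1],d[0])))
V=h[...,2]; lab=cv2.drawContours(np.zeros_like(roi),[hole],-1,1,-1)
dk=((V<75)&(lab>0)).astype(np.uint8); b=max(cv2.findContours(dk,0,1)[0],key=cv2.contourArea); print(cv2.minAreaRect(b),onz(c,cv2.minAreaRect(b)[0],.06))
s,p,R=state(); print(p,R.T@(np.r_[ctr,.056]-p)*100)
```

```text
((320.0, 220.5), (71.0, 48.0), 90.0)
ctr [ 0.58781298 -0.30304742]
0.0459550824510154 20.48698758315986
0.07184028003036189 -68.44531836083381
0.04875465209458465 -159.56024249567068
0.07180248090092317 109.3211594631826
((320.5, 224.0), (54.0, 11.0), 90.0) [ 0.58692384 -0.29930855  0.06      ]
[ 0.58836406 -0.30321386  0.21079761] [ 0.09102048 -0.08978508 15.47934015]
```

```bash
python3 -m inch '[[[0.1,-0.1,4,0,0,0,-0.2],[0,0,4,0,0,0,-0.2],[0,0,3,0,0,0,-0.2],[0,0,2,0,0,0,-0.2],[0,0,1.3,0,0,0,-0.2]]]' && python3 -m inch '[[[0,0,0.8,0,0,0,-0.2],[0,0,0,0,0,0,-0.2],[0,0,0,0,0,0,-0.2]]]' && python3 -m inch '[[[0,0,0,0,0,0,1],[0,0,0,0,0,0,1],[0,0,0,0,0,0,1],[0,0,0,0,0,0,1],[0,0,0,0,0,0,1]]]' 30 && python3 -m inch '[[[0,0,0,0,0,0,1],[0,0,0,0,0,0,1],[0,0,0,0,0,0,1]]]'
```

```text
t: 5.4
tool_pos: [0.5854, -0.3017, 0.0634]
orientation: [-1.79, -2.58, 0.0]
force: [1.0, -0.1, 0.2]
opening: 0.0558
t: 5.7
tool_pos: [0.5867, -0.3024, 0.0581]
orientation: [1.79, 2.579, 0.0]
force: [-0.7, -0.1, -0.2]
opening: 0.0557
t: 6.2
tool_pos: [0.5858, -0.3019, 0.0567]
orientation: [1.791, 2.581, 0.0]
force: [0.5, -1.0, 0.3]
opening: 0.0204
t: 6.5
tool_pos: [0.5858, -0.3018, 0.0565]
orientation: [-1.791, -2.581, -0.0]
force: [0.5, 0.2, -1.2]
opening: 0.0115
```

```bash
python3 -m inch '[[[0,0,-1,0,0,0,1],[0,0,-4,0,0,0,1],[0,0,-5,0,0,0,1],[0,0,-5,0,0,0,1],[0,0,-5,0,0,0,1]]]' && python3 -m inch '[[[0,0,0,0,0,7,1],[0,0,0,0,0,7,1],[0,0,0,0,0,7,1],[0,0,0,0,0,7,1],[0,0,0,0,0,7,1]]]' && python3 -m inch '[[[0,0,0,0,0,7,1],[0,0,0,0,0,7,1],[0,0,0,0,0,7,1],[0,0,0,0,0,7,1],[0,0,0,0,0,6.5,1]]]' && python3 -m inch '[[[2.4,-4.18,0,0,0,0,1],[2.4,-4.18,0,0,0,0,1],[2.4,-4.18,0,0,0,0,1],[2.4,-4.18,0,0,0,0,1],[2.4,-4.18,0,0,0,0,1]]]' && python3 -m inch '[[[0,0,0,0,0,0,1],[0,0,0,0,0,0,1],[0,0,0,0,0,0,1],[0,0,0,0,0,0,1],[0,0,0,0,0,0,1]]]'
python3 - <<'E'
from h import *
c=cam('wrist'); cv2.imwrite('pics/w3.png',c[0]); np.savez('w3.npz',im=c[0],K=c[1],R=c[2],o=c[3]); print(state()[1:],c[3])
E
```

```text
t: 7.0
tool_pos: [0.5854, -0.3017, 0.2592]
orientation: [1.791, 2.581, -0.0]
force: [1.6, -0.5, -0.9]
opening: 0.0117
t: 7.5
tool_pos: [0.5856, -0.3019, 0.2573]
orientation: [2.489, 1.917, -0.0]
force: [-0.2, -0.2, -0.3]
opening: 0.0119
t: 8.0
tool_pos: [0.5856, -0.3018, 0.2572]
orientation: [2.945, 1.092, -0.0]
force: [-0.1, 0.1, -1.6]
opening: 0.0118
t: 8.5
tool_pos: [0.5385, -0.0637, 0.2573]
orientation: [2.943, 1.099, 0.001]
force: [1.3, -0.5, -2.0]
opening: 0.0119
t: 9.0
tool_pos: [0.5393, -0.0666, 0.2565]
orientation: [-2.944, -1.097, 0.001]
force: [-0.4, 0.1, -1.2]
opening: 0.0118
(array([ 0.53931106, -0.06641966,  0.25645532]), array([[ 7.55934220e-01,  6.54647426e-01, -4.51182037e-04],
       [ 6.54647505e-01, -7.55934285e-01,  3.74138185e-05],
       [-3.16571110e-04, -3.23647580e-04, -9.99999898e-01]])) [ 0.59532757 -0.0164181   0.40299162]
```

View pics/w3.png

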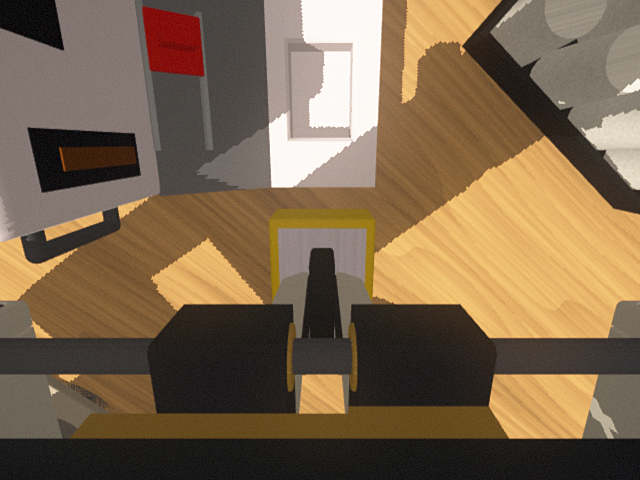

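Deck front and back edges are near columns 380 and 268, the +y edge near row 187, and the recess mouth around (288–354, 40–140). I'm zooming in for corners.

Run:
```python
from h import *
im=np.load('w3.npz')['im']
f=lambda a:cv2.resize(a,None,fx=3.2,fy=3.2,interpolation=cv2.INTER_CUBIC)
cv2.imwrite('pics/w3c.png',np.hstack([f(im[30:180,260:385]),f(im[150:300,260:385])]))
```

```text
(no output)
```

View pics/w3c.png

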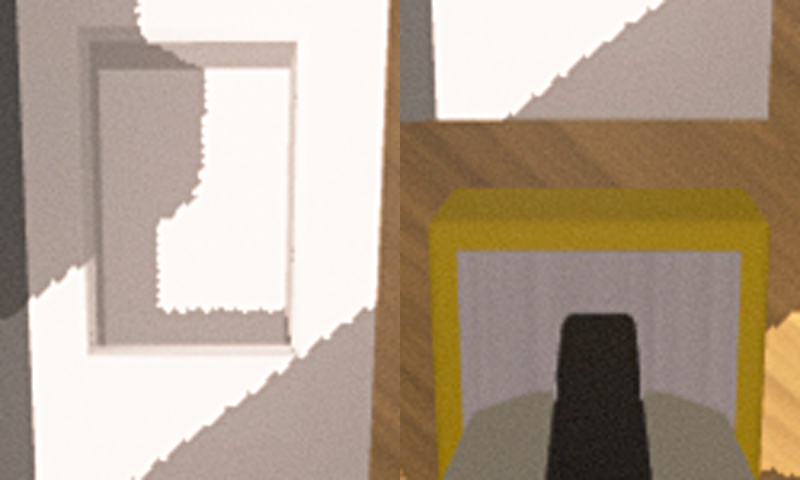

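```bash
cat > m3.py <<'E'
from h import *
z=np.load('w3.npz'); c=(z['im'],z['K'],z['R'],z['o']); 
L=lambda x,y:(260+x/3.2-.35,30+y/3.2-.35); Rr=lambda x,y:(260+(x-400)/3.2-.35,150+y/3.2-.35)
g=lambda uv,h:onz(c,uv,h)[:2]
F=[Rr(769,119),L(392,0)]; B=[Rr(436,119),L(17,0)]
Fp=[g(p,.06) for p in F];Bp=[g(p,.06) for p in B]
for P in (Fp,Bp): d=P[0]-P[1]; print('edge dir',np.degrees(np.arctan2(d[1],d[0]))%360)  # = machine +y
d=Fp[0]-Bp[0]; print('width',np.linalg.norm(d), 'x yaw',np.degrees(np.arctan2(-d[1],-d[0])))
yaw=np.radians(131.0); X=np.array([np.cos(yaw),np.sin(yaw)]);Y=np.array([-X[1],X[0]])
print('front x',[p@X for p in Fp],'rear x',[p@X for p in Bp],'side y',[p@Y for p in (Fp[0],Bp[0])])
rc={'tl':L(78,27),'tr':L(300,30),'bl':L(88,354),'br':L(297,356)}
for k,p in rc.items(): q=g(p,.06); print(k,q@X,q@Y)
top=.2565-.0225; C=[g(Rr(431,220),top),g(Rr(768,220),top)]; print('cart far edge',[ (p@X,p@Y) for p in C])
p=np.array([.5393,-.0664]); print('tcp',p@X,p@Y)
E
python3 m3.py
```

```text
edge dir 220.71342693026116
edge dir 220.7546820572682
width 0.10565236453699407 x yaw 130.89917852661637
front x [np.float64(-0.4572280524414342), np.float64(-0.45793517012603513)] rear x [np.float64(-0.35157585147680337), np.float64(-0.35218107131256665)] side y [np.float64(-0.39585350397602237), np.float64(-0.3960394168242706)]
tl -0.36916622205089183 -0.5305809936638314
tr -0.43216549966940476 -0.5297244548888251
bl -0.36939879316405905 -0.4414346908406261
br -0.4333534630131321 -0.4407383951004502
cart far edge [(np.float64(-0.37616122269820973), np.float64(-0.40145851207709893)), (np.float64(-0.43019782809767637), np.float64(-0.401360648106256))]
tcp -0.40392535046137257 -0.3634525570891713
```

```bash
python3 -m inch '[[[3.1,-0.04,0,0,0,0,1],[3.1,-0.04,0,0,0,0,1],[3.1,-0.04,0,0,0,0,1],[3.1,-0.03,0,0,0,0,1],[0,0,4,0,0,0,1]]]' && python3 -m inch '[[[0,0,4,0,0,0,1],[0,0,3,0,0,0,1],[0,0,0,0,0,0,1],[0,0,0,0,0,0,1],[0,0,0,0,0,0,1]]]'
python3 - <<'E'
from h import *
s,p,R=state(); yaw=np.radians(131.0); X=np.array([np.cos(yaw),np.sin(yaw)]);Y=np.array([-X[1],X[0]]); print(p,p[:2]@X,p[:2]@Y,np.degrees(np.arctan2(R[1,1],R[0,1])))
c=cam('wrist'); np.savez('w4.npz',im=c[0],K=c[1],R=c[2],o=c[3])
cv2.imwrite('pics/w4.png',cv2.resize(c[0][60:300,200:440],None,fx=2.4,fy=2.4,interpolation=cv2.INTER_CUBIC))
E
```

```text
t: 9.55
tool_pos: [0.6378, 0.0188, 0.2228]
orientation: [2.938, 1.1, 0.019]
force: [1.2, -1.2, -1.0]
opening: 0.0118
t: 10.05
tool_pos: [0.6336, 0.0166, 0.1495]
orientation: [2.942, 1.099, 0.006]
force: [1.2, -0.6, -1.2]
opening: 0.0117
[0.63355933 0.01660455 0.14948461] -0.4031207064405943 -0.48904686682790177 -49.04553719418135
```

View pics/w4.png

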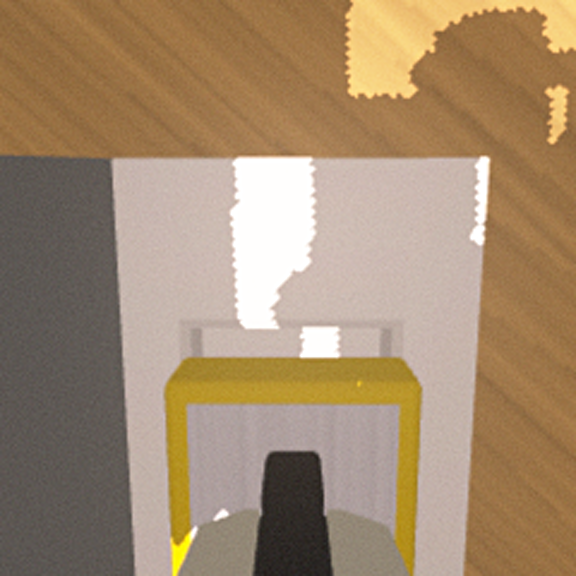

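```bash
cat > m4.py <<'E'
from h import *
z=np.load('w4.npz'); c=(z['im'],z['K'],z['R'],z['o'])
L=lambda x,y:(200+x/2.4-.3,60+y/2.4-.3)
yaw=np.radians(131.0); X=np.array([np.cos(yaw),np.sin(yaw)]);Y=np.array([-X[1],X[0]])
for n,x,y,h in [('f',489,157,.06),('r',111,157,.06),('f2',466,560,.06),('r2',134,560,.06),('rec',180,321,.06),('rec',403,321,.06),('cart',167,382,.127),('cart',420,382,.127),('rib',266,452,.1535),('rib',322,452,.1535)]:
    p=onz(c,L(x,y),h)[:2]; print(n,p@X,p@Y)
s,p,R=state(); print(p,p[:2]@X,p[:2]@Y,R[:,2])
E
python3 m4.py
```

```text
f -0.4568796911238897 -0.5761344287693904
r -0.3518940144078474 -0.5761630113405471
f2 -0.4573750355345354 -0.4543820700176047
r2 -0.35187966668044984 -0.4545968873719868
rec -0.3693256820483173 -0.5305698823689322
rec -0.4346026033383817 -0.5305089392999341
cart -0.3751793322547378 -0.5269191696064123
cart -0.4293185762932559 -0.5268542997613235
rib -0.39703250535701395 -0.5194462413788793
rib -0.40738254086152725 -0.5194305555954996
[0.63372405 0.01666913 0.14977416] -0.4031800352850118 -0.48921354790362315 [ 4.51850632e-03 -2.40961026e-04 -9.99989762e-01]
```

```bash
python3 -m inch '[[[-0.1,0,1,0,0,0,1],[0,0,1,0,0,0,1],[0,0,0.5,0,0,0,1],[0,0,0,0,0,0,1],[0,0,0,0,0,0,1]]]'&& python3 -m inch '[[[0,0,0.5,0,0,0,1],[0,0,0.5,0,0,0,1],[0,0,0.5,0,0,0,1],[0,0,0.5,0,0,0,1],[0,0,0,0,0,0,1]]]'
python3 - <<'E'
from h import *
s,p,R=state(); yaw=np.radians(131.0); X=np.array([np.cos(yaw),np.sin(yaw)]);Y=np.array([-X[1],X[0]]);print(p,p[:2]@X,p[:2]@Y,R[:,2],s['force'],s['wrist_torque'])
E
```

```text
t: 10.6
tool_pos: [0.6309, 0.0164, 0.1213]
orientation: [-2.942, -1.1, 0.001]
force: [-0.5, 1.2, -0.7]
opening: 0.0118
t: 11.1
tool_pos: [0.6304, 0.0164, 0.1003]
orientation: [-2.942, -1.1, 0.003]
force: [0.2, -0.4, -0.9]
opening: 0.0117
[0.6303853  0.0164145  0.10030968] -0.40118178608260857 -0.48652670819139043 [-1.91605130e-03  5.76460497e-05 -9.99998163e-01] [ 0.22131572 -0.40047661 -0.89173426] [-0.02408015  0.11915968 -0.012537  ]
```

```bash
python3 -m inch '[[[0.1,0.1,0.5,0,0,0,1],[0,0,0.5,0,0,0,1],[0,0,0.4,0,0,0,1],[0,0,0,0,0,0,1],[0,0,0,0,0,0,1]]]'&& python3 -m inch '[[[0,0,0.3,0,0,0,1],[0,0,0.2,0,0,0,1],[0,0,0,0,0,0,1],[0,0,0,0,0,0,1]]]'
python3 - <<'E'
from h import *
s,p,R=state(); yaw=np.radians(131.0); X=np.array([np.cos(yaw),np.sin(yaw)]);Y=np.array([-X[1],X[0]]);print(p,p[:2]@X,p[:2]@Y,R[:,2],s['force'],s['wrist_torque'])
E
```

```text
t: 11.6
tool_pos: [0.6325, 0.0163, 0.0875]
orientation: [-2.943, -1.1, 0.0]
force: [-0.1, -0.7, -0.7]
opening: 0.0114
t: 12.0
tool_pos: [0.6325, 0.0163, 0.0826]
orientation: [-2.943, -1.1, 0.0]
force: [0.3, 0.6, -1.3]
opening: 0.012
[0.63251518 0.01626875 0.08262611] -0.40268911586191325 -0.4880385267884842 [-1.24732514e-04  2.67449124e-05 -9.99999992e-01] [ 0.29903099  0.62675694 -1.31034127] [-0.06184395  0.1450594  -0.06899349]
```

```bash
python3 -m inch '[[[0,0,0.2,0,0,0,1],[0,0,0,0,0,0,1],[0,0,0,0,0,0,1]]]'&& python3 -m inch '[[[0,0,0.1,0,0,0,1],[0,0,0,0,0,0,1],[0,0,0,0,0,0,1]]]'
```

```text
t: 12.3
tool_pos: [0.6328, 0.0162, 0.0824]
orientation: [2.942, 1.1, 0.001]
force: [-6.2, -0.2, 10.9]
opening: 0.0117
t: 12.6
tool_pos: [0.6328, 0.0162, 0.0824]
orientation: [2.942, 1.1, 0.001]
force: [-10.3, 0.1, 18.1]
opening: 0.0119
```

```bash
python3 -m inch '[[[0,0,-0.3,0,0,0,1],[0,0,0,0,0,0,-0.2],[0,0,0,0,0,0,-0.2],[0,0,0,0,0,0,-0.2],[0,0,0,0,0,0,-0.2]]]'&& python3 -m inch '[[[0,0,-1,0,0,0,-0.2],[0,0,-2,0,0,0,-0.2],[0,0,-4,0,0,0,-0.2],[0,0,-5,0,0,0,-0.2],[0,0,-5,0,0,0,-0.2]]]' && python3 -m inch '[[[-4,0,-1,0,0,0,-0.2],[-4,0,0,0,0,0,-0.2],[-4,0,0,0,0,0,-0.2],[0,0,0,0,0,0,-0.2],[0,0,0,0,0,0,-0.2]]]'
python3 - <<'E'
from h import *
c=cam('wrist'); np.savez('w5.npz',im=c[0],K=c[1],R=c[2],o=c[3]); print(state()[1])
cv2.imwrite('pics/w5.png',cv2.resize(c[0][0:240,100:420],None,fx=2.4,fy=2.4,interpolation=cv2.INTER_CUBIC))
E
```

```text
t: 13.1
tool_pos: [0.6324, 0.0163, 0.0823]
orientation: [-2.943, -1.1, 0.001]
force: [0.7, -1.0, -0.7]
opening: 0.039
t: 13.6
tool_pos: [0.632, 0.0163, 0.2546]
orientation: [-2.942, -1.1, 0.001]
force: [2.4, -0.9, 0.4]
opening: 0.0559
t: 14.1
tool_pos: [0.5419, -0.0629, 0.2637]
orientation: [2.943, 1.097, 0.002]
force: [0.4, 0.4, -0.2]
opening: 0.0557
[ 0.5424204  -0.0623508   0.26352195]
```

View pics/w5.png

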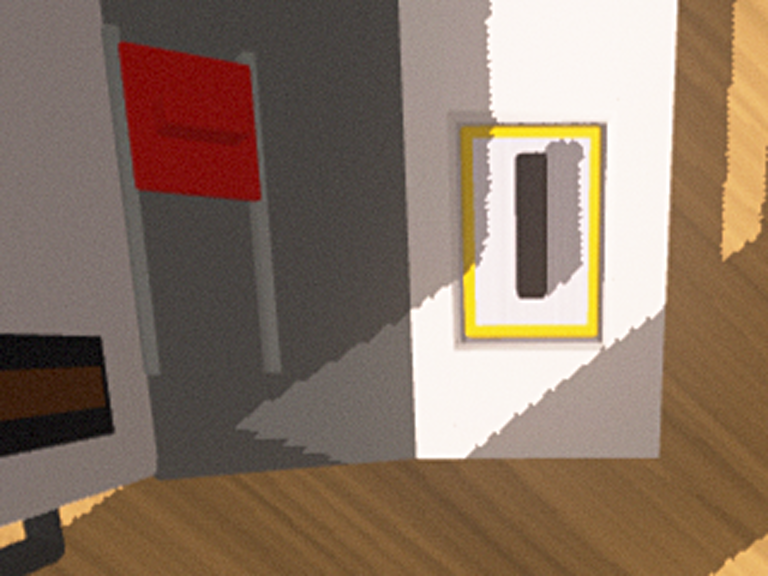

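The cartridge is flush in the recess with even gaps. The tab plate's corners in the crop are (119,42), (250,65), (262,200), (136,188). Now computing the tab pose on the panel.

```bash
cat > mm.py <<'E'
from h import *
yaw=np.radians(130.9); X=np.array([np.cos(yaw),np.sin(yaw),0]);Z=np.array([0,0,1.]);Y=np.cross(Z,X)
y1=np.radians(131.0); x1=np.array([np.cos(y1),np.sin(y1)]);Rc=-.402*x1-.4858*np.array([-x1[1],x1[0]])
O=np.r_[Rc,0]+.095*X; RM=np.stack([X,Y,Z],1)
n=np.array([-.574,0,.819]); n/=np.linalg.norm(n); up=np.array([n[2],0,-n[0]])
M=lambda p:RM.T@(np.asarray(p)-O); Wd=lambda m:O+RM@np.asarray(m)
def onpanel(c,uv,h):
    o,d=ray(c,uv); o=M(o);d=RM.T@d; a=np.array([-.045,0,.06])+h*n; return o+d*((a-o)@n)/(d@n)
RT=np.stack([up,-np.array([0,1.,0]),-n],1) # tool axes in machine: x up, y -Y, z -n
RTw=RM@RT
E
python3 - <<'E'
from mm import *
z=np.load('w5.npz'); c=(z['im'],z['K'],z['R'],z['o'])
L=lambda x,y:(100+x/2.4-.3,y/2.4-.3); print(O,np.linalg.det(RT))
A=np.array([-.045,0,.06])
for k,h in [((119,42),.012),((250,65),.012),((262,200),.012),((136,188),.012),((401,100),0),((272,373),.008),((152,374),.008)]:
    p=onpanel(c,L(*k),h); print(k,p.round(4),'upslope',((p-A)@up).round(4))
for k in [(475,330),(590,330),(590,133),(470,133)]: print('cart',M(onz(c,L(*k),.06)))
s,p,R=state(); print('tcp',M(p),Ro.from_matrix(R.T@RTw).as_rotvec(degrees=True))
E
```

```text
[0.56817327 0.0871263  0.        ] 0.9999999999999999
(119, 42) [ 0.0315 -0.0466  0.1283] upslope 0.1018
(250, 65) [-0.001  -0.0471  0.1055] upslope 0.0621
(262, 200) [-0.0013 -0.0057  0.1053] upslope 0.0618
(136, 188) [ 0.0316 -0.0055  0.1284] upslope 0.102
(401, 100) [-0.0444 -0.0485  0.0604] upslope 0.0007
(272, 373) [0.0013 0.0528 0.1022] upslope 0.0621
(152, 374) [0.0349 0.0524 0.1258] upslope 0.1032
cart [-0.07141121  0.03675456  0.06      ]
cart [-0.1192072   0.03673978  0.06      ]
cart [-0.11778431 -0.03715116  0.06      ]
cart [-0.07084339 -0.0371184   0.06      ]
tcp [-0.09612134  0.11733415  0.26352195] [ 27.50894216  27.42562116 -86.85433633]
```

```bash
python3 -m inch '[[[0,0,0,2.3,2.29,-7.24,1],[0,0,0,2.29,2.28,-7.24,1],[0,0,0,2.29,2.28,-7.24,1],[0,0,0,2.29,2.28,-7.24,1],[0,0,0,2.29,2.28,-7.24,1]]]' && python3 -m inch '[[[0,0,0,2.3,2.29,-7.24,1],[0,0,0,2.29,2.29,-7.24,1],[0,0,0,2.29,2.28,-7.24,1],[0,0,0,2.29,2.28,-7.24,1],[0,0,0,2.29,2.28,-7.24,1]]]' && python3 -m inch '[[[0,0,0,2.3,2.29,-7.24,1],[0,0,0,2.29,2.29,-7.24,1],[0,0,0,0,0,0,1],[0,0,0,0,0,0,1],[0,0,0,0,0,0,1]]]'
cat > go.py <<'E'
from mm import *
import sys
y,h=map(float,sys.argv[1:3])
B=np.array([-.045,0,.06])+.082*up
s,p,R=state(); tgt=Wd(B+np.array([0,y,0])+h*n)
m=M(p)-B; print('h',(m@n).round(4),'up',(m@up).round(4),'y',m[1].round(4),'q',s['q'].round(2),'F mach',(RM.T@s['force']).round(1),'open',s['opening'])
print('delta tool cm',(R.T@(tgt-p)*100).round(2),'rot err',Ro.from_matrix(R.T@RTw).as_rotvec(degrees=True).round(2))
E
python3 go.py -.061 .104
```

```text
t: 14.65
tool_pos: [0.543, -0.0617, 0.263]
orientation: [-2.243, -1.81, -0.169]
force: [0.3, -0.2, -0.2]
opening: 0.0204
t: 15.15
tool_pos: [0.5429, -0.0619, 0.2625]
orientation: [-1.41, -2.238, -0.296]
force: [-0.1, 0.7, -0.4]
opening: 0.0008
t: 15.65
tool_pos: [0.5424, -0.0621, 0.2629]
orientation: [-1.068, -2.333, -0.334]
force: [-0.2, -0.2, 0.3]
opening: 0.0006
h 0.1953 up -0.0073 y 0.1172 q [-0.38  0.45  1.18  0.3   2.05 -1.03] F mach [0.  0.3 0.3] open 0.0006310313407661021
delta tool cm [ 0.77 17.83  9.11] rot err [-0.06  0.04 -0.12]
```

```bash
python3 -m inch '[[[0.2,4,0,0,0,0,1],[0.2,4,0,0,0,0,1],[0.2,4,0,0,0,0,1],[0.2,4,0,0,0,0,1],[0,1.8,1,0,0,0,1]]]' && python3 -m inch '[[[0,0,4,0,0,0,1],[0,0,4,0,0,0,1],[0,0,0,0,0,0,1],[0,0,0,0,0,0,1],[0,0,0,0,0,0,1]]]'; python3 go.py -.061 .034
```

```text
t: 16.15
tool_pos: [0.6702, 0.066, 0.2605]
orientation: [-1.065, -2.336, -0.336]
force: [-0.9, -0.1, 0.6]
opening: 0.0008
t: 16.65
tool_pos: [0.6397, 0.0972, 0.1962]
orientation: [-1.067, -2.336, -0.337]
force: [0.3, 0.4, 1.0]
opening: 0.0008
h 0.1082 up 0.0009 y -0.0607 q [-0.14  0.67  1.    0.41  1.92 -0.8 ] F mach [ 0.1 -0.5  1. ] open 0.0007587717727000119
delta tool cm [-0.07  0.02  7.42] rot err [0.08 0.16 0.04]
```

```bash
python3 -m inch '[[[0,0,3,0,0,0,1],[0,0,2.5,0,0,0,1],[0,0,1.3,0,0,0,1],[0,0,0.5,0,0,0,1],[0,0,0,0,0,0,1]]]' && python3 -m inch '[[[0,0,0,0,0,0,1],[0,0,0,0,0,0,1]]]'; python3 go.py .004 .035
```

```text
t: 17.15
tool_pos: [0.6114, 0.1295, 0.1346]
orientation: [-1.065, -2.334, -0.335]
force: [-0.2, -0.2, -0.6]
opening: 0.0001
t: 17.35
tool_pos: [0.6117, 0.1293, 0.1349]
orientation: [-1.065, -2.334, -0.336]
force: [-0.3, 1.5, -0.3]
opening: 0.0004
h 0.0336 up 0.0006 y -0.0605 q [-0.1   0.64  1.16  0.41  1.79 -0.82] F mach [ 1.3 -0.7 -0.3] open 0.0003827357994532543
delta tool cm [-0.05 -6.45 -0.14] rot err [-0.01  0.05  0.03]
```

```bash
python3 -m inch '[[[0,-0.8,0,0,0,0,1],[0,-0.8,0,0,0,0,1],[0,-0.8,0,0,0,0,1],[0,-0.8,0,0,0,0,1],[0,-0.8,0,0,0,0,1]]]' && python3 go.py .005 .035 && python3 -m inch '[[[0,-0.8,0,0,0,0,1],[0,-0.6,0,0,0,0,1],[0,-0.6,0,0,0,0,1],[0,0,0,0,0,0,1],[0,0,0,0,0,0,1]]]' && python3 go.py .005 .035
```

```text
t: 17.85
tool_pos: [0.5801, 0.1029, 0.134]
orientation: [-1.065, -2.333, -0.335]
force: [2.8, 0.2, 0.3]
opening: 0.0008
h 0.0324 up 0.0007 y -0.0194 q [-0.14  0.56  1.27  0.39  1.78 -0.87] F mach [-1.6 -2.3  0.3] open 0.0008020993161594069
delta tool cm [-0.07 -2.44 -0.26] rot err [-0.05 -0.01  0.  ]
t: 18.35
tool_pos: [0.5648, 0.0902, 0.1336]
orientation: [-1.064, -2.332, -0.333]
force: [0.1, -0.8, 2.7]
opening: 0.0003
h 0.0318 up 0.0008 y 0.0005 q [-0.17  0.53  1.32  0.38  1.78 -0.89] F mach [-0.7  0.5  2.7] open 0.0002620797828087234
delta tool cm [-0.08 -0.45 -0.32] rot err [-0.16 -0.07 -0.03]
```

```bash
python3 -m inch '[[[0,-0.3,-0.25,0,0,0,1],[0,-0.3,0,0,0,0,1],[0,0,0,0,0,0,1],[0,0,0,0,0,0,1]]]' && python3 go.py .01 .035 && python3 -m inch '[[[0,-0.2,0,0,0,0,1],[0,-0.2,0,0,0,0,1],[0,0,0,0,0,0,1],[0,0,0,0,0,0,1]]]' && python3 go.py .01 .035
```

```text
t: 18.75
tool_pos: [0.5618, 0.0858, 0.1357]
orientation: [-1.064, -2.333, -0.335]
force: [2.2, 3.1, -0.3]
opening: 0.0005
h 0.0344 up 0.0009 y 0.0057 q [-0.17  0.52  1.33  0.38  1.78 -0.9 ] F mach [ 0.9 -3.7 -0.3] open 0.0005124867897137836
delta tool cm [-0.09 -0.43 -0.06] rot err [-0.08 -0.05  0.03]
t: 19.15
tool_pos: [0.5613, 0.0854, 0.1359]
orientation: [-1.064, -2.337, -0.343]
force: [14.4, 14.9, -6.1]
opening: 0.0008
h 0.0345 up 0.001 y 0.0064 q [-0.18  0.51  1.34  0.38  1.77 -0.91] F mach [  1.9 -20.6  -6.1] open 0.0008313033507584891
delta tool cm [-0.1  -0.36 -0.05] rot err [0.27 0.06 0.2 ]
```

```bash
python3 -m inch '[[[0,0.8,0,0,0,0,1],[0,0,-2,0,0,0,1],[0,0,-2,0,0,0,1],[0,1.5,0,0,0,0,1],[0,1.2,0,0,0,0,1]]]' && python3 -m inch '[[[0,0,0,0,0,0,1],[0,0,0,0,0,0,1],[0,0,0,0,0,0,1]]]';python3 go.py -.0262 .0275
python3 - <<'E'
from mm import *
c=cam('side'); u=cv2.minAreaRect(blobs(c[0],'blue',20)[1]) if len(blobs(c[0],'blue',20))>1 else None; print(u)
cv2.imwrite('pics/s6.png',cv2.resize(c[0][130:330,280:480],None,fx=3,fy=3,interpolation=cv2.INTER_CUBIC))
B=np.array([-.045,0,.06])+.082*up+[0,-.0262,0]+.0075*n; q=proj(c,Wd(B));print(q,(q-[280,130])*3)
E
```

```text
t: 19.65
tool_pos: [0.6009, 0.0879, 0.1691]
orientation: [-1.066, -2.333, -0.334]
force: [-0.4, -0.5, -0.8]
opening: 0.0002
t: 19.95
tool_pos: [0.5996, 0.0881, 0.1681]
orientation: [-1.065, -2.332, -0.334]
force: [0.4, -0.0, -0.2]
opening: 0.0004
h 0.0741 up 0.0006 y -0.0244 q [-0.16  0.59  1.17  0.39  1.86 -0.85] F mach [-0.3 -0.3 -0.2] open 0.000401878322842587
delta tool cm [-0.07  0.2   4.66] rot err [-0.15 -0.08 -0.03]
None
[383.39795482 217.41589194] [310.19386447 262.24767582]
```

View pics/s6.png

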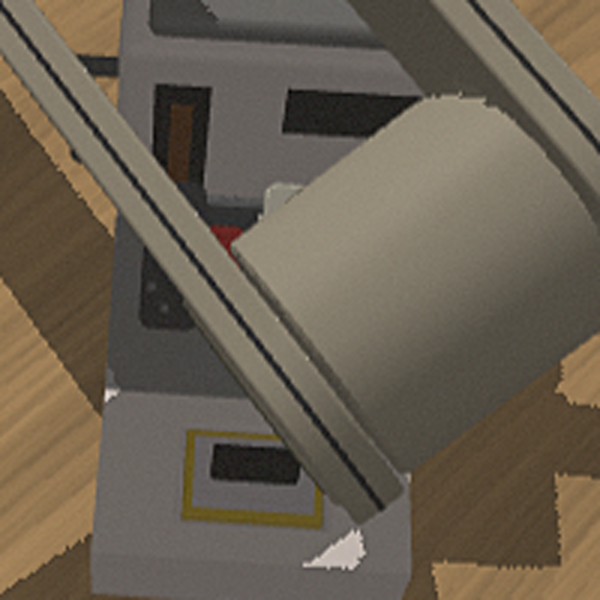

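The arm hides the button in that view, but the red tab is visible, moved aside near (225,240). I'll press by feel.

```bash
python3 -m inch '[[[0,0.2,2,0,0,0,1],[0,0,1.5,0,0,0,1],[0,0,0.7,0,0,0,1],[0,0,0,0,0,0,1],[0,0,0,0,0,0,1]]]';python3 go.py -.0262 .0215; python3 -m inch '[[[0,0,0.3,0,0,0,1],[0,0,0.3,0,0,0,1],[0,0,0.2,0,0,0,1],[0,0,0,0,0,0,1],[0,0,0,0,0,0,1]]]';python3 go.py -.0262 .0215
```

```text
t: 20.5
tool_pos: [0.5858, 0.1078, 0.1343]
orientation: [-1.064, -2.332, -0.335]
force: [0.9, -0.3, 0.6]
opening: 0.0003
h 0.0327 up 0.0009 y -0.0269 q [-0.14  0.58  1.25  0.4   1.78 -0.86] F mach [-0.8 -0.5  0.6] open 0.0002578147947684213
delta tool cm [-0.09 -0.07  1.12] rot err [-0.1  -0.05  0.01]
t: 21.0
tool_pos: [0.5833, 0.1113, 0.1279]
orientation: [-1.065, -2.334, -0.335]
force: [3.4, -0.8, 1.7]
opening: 0.0005
h 0.025 up 0.0006 y -0.0273 q [-0.13  0.57  1.27  0.4   1.77 -0.86] F mach [-2.8 -2.   1.7] open 0.00049900644366329
delta tool cm [-0.06 -0.11  0.35] rot err [-0.05  0.01  0.02]
```

```bash
python3 -m inch '[[[0,0,0.3,0,0,0,1],[0,0,0.2,0,0,0,1],[0,0,0,0,0,0,1],[0,0,0,0,0,0,1]]]';python3 go.py -.0262 .0215;  python3 -m inch '[[[0,0,0.15,0,0,0,1],[0,0,0,0,0,0,1],[0,0,0,0,0,0,1]]]';python3 go.py -.0262 .0215
```

```text
t: 21.4
tool_pos: [0.5823, 0.1126, 0.1255]
orientation: [-1.066, -2.336, -0.336]
force: [2.3, -6.7, 12.5]
opening: 0.0007
h 0.0221 up 0.0006 y -0.0273 q [-0.13  0.57  1.27  0.4   1.76 -0.86] F mach [-6.5  2.7 12.5] open 0.000726111383038713
delta tool cm [-0.06 -0.11  0.06] rot err [0.01 0.12 0.04]
t: 21.7
tool_pos: [0.5822, 0.1126, 0.1254]
orientation: [-1.066, -2.337, -0.336]
force: [3.4, -11.5, 18.5]
opening: 0.0005
h 0.0219 up 0.0007 y -0.0273 q [-0.13  0.57  1.27  0.4   1.76 -0.86] F mach [-10.9   5.   18.5] open 0.000458469802849624
delta tool cm [-0.07 -0.11  0.04] rot err [0.05 0.18 0.06]
```

Bottomed at about 20 N and held for over 0.5 s. Retracting to check.

```bash
python3 -m inch '[[[0,0,0,0,0,0,1],[0,0,-1,0,0,0,1],[0,0,-3,0,0,0,1],[0,0,-5,0,0,0,1],[0,0,-5,0,0,0,1]]]';python3 -m inch '[[[0,0,-3,0,0,0,1],[0,0,0,0,0,0,1],[0,0,0,0,0,0,1],[0,0,0,0,0,0,1]]]';python3 go.py 0 .2
python3 - <<'E'
from mm import *
c=cam('wrist'); cv2.imwrite('pics/w7.png',c[0])
for col in('red','blue','yellow'):
  for b in blobs(c[0],col,80)[:2]:
    m=cv2.moments(b);u=(m['m10']/m['m00'],m['m01']/m['m00']); print(col,u,onpanel(c,u,.012 if col=='red' else .0075),M(onz(c,u,.06)))
E
```

```text
t: 22.2
tool_pos: [0.6324, 0.0536, 0.2368]
orientation: [-1.063, -2.329, -0.333]
force: [0.8, 0.0, -0.4]
opening: 0.0004
t: 22.6
tool_pos: [0.6435, 0.0414, 0.2591]
orientation: [-1.063, -2.329, -0.333]
force: [-0.3, -0.5, -0.7]
opening: 0.0003
h 0.1854 up 0.0004 y -0.027 q [-0.21  0.68  0.87  0.4   2.07 -0.82] F mach [-0.2  0.6 -0.7] open 0.0002813601939065461
delta tool cm [-0.04 -2.71 -1.45] rot err [-0.23 -0.22 -0.04]
red (268.65124198717945, 224.24178685897434) [0.01544431 0.02473768 0.11701643] [0.03829273 0.0346606  0.06      ]
blue (324.6659758203799, 222.76442141623488) [ 0.01841396 -0.02987775  0.11360257] [ 0.04017302 -0.0301559   0.06      ]
yellow (274.0854153106694, 423.8419866820207) [-0.18059405  0.0292693  -0.02587313] [-0.16640175  0.01822653  0.06      ]
yellow (602.5466117736134, 275.6777872420973) [-0.02706589 -0.31530011  0.0817278 ] [-0.02198001 -0.33364656  0.06      ]
```

View pics/w7.png

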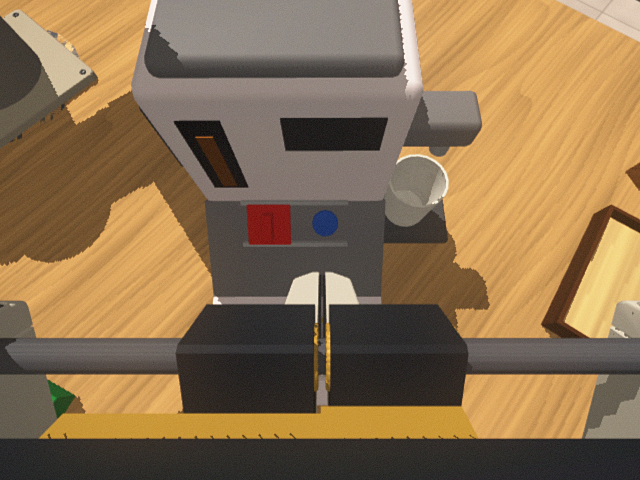

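Run:
```python
from mm import *
c=cam('top')
for col in('green','yellow','red'):
  for b in blobs(c[0],col,60)[:2]:
    r=cv2.minAreaRect(b); print(col,r,M(onz(c,r[0],.06)).round(4))
print(robot.close_job())
```

```text
yellow ((308.0633544921875, 209.669677734375), (39.68769073486328, 27.848649978637695), 47.72631072998047) [-0.0965  0.0025  0.06  ]
red ((273.9647216796875, 253.4588623046875), (22.34383773803711, 20.608394622802734), 49.398704528808594) [0.0142 0.0224 0.06  ]
the job is handed in; nothing more can be done
None
```

The job is done and handed in at about 23 s of the 61 s allowed; no verdict was reported.

- **Cartridge:** I gripped the yellow cartridge by its rib and pressed it into the recess to a hard stop. It stopped at a TCP height of 82.4 mm, against 82.5 mm expected, under about 18 N. After release, the wrist picture showed it flush with even gaps. The last top view put it at machine (-96.5, 2.5) mm, within that calibration's roughly 2 mm error of the recess at (-95, 0).
- **Tab:** I pushed the red tab to its end stop, where the push force reached about 20 N. In the last wrist view the tab and button centres are 54.6 mm apart, so the tab is fully open.
- **Button:** I pressed the blue button until it bottomed out at about 20 N and held it for about half a second. The button's return was not measured. It shows clearly in the last picture, and the tool is well clear of everything.
- **Bystanders:** The cup stands upright on its tray in the last picture. My final automatic check found no green blob in the top view, probably because the arm was in shadow or in the way. Only a corner of the green cartridge shows in the last wrist view, so its final position was not confirmed, though no move came near it.

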